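# Lock a printing block into the press bed with a tapered spacer blade

### The arm

A 6-joint arm with a two-finger parallel gripper is mounted at the origin on the work surface. World frame = base frame: x ahead of the robot, y to its left, z up, the work surface at z = 0. Lengths are in mm, angles in rad, forces in N, time in s.
With the tool pointing down it reaches from about 350 to 800 mm from the base axis. Payload 7.3 kg.
Tool frame: the origin (TCP) lies between the finger pads; the fingertips stand 19 mm ahead of it and the grasp point (between the pads) is the TCP; z points along the fingers, y is the line along which they close (so a half turn about z gives the same grasp; the last joint's range is limited). The gripper opens to 85 mm and grips with 20 to 120 N. Pads are 22 mm wide; open, the fingers measure 114 mm over their backs; the gripper's body (76 mm by 85 mm) begins 54 mm behind the grasp point. The pads swing forward as they close: fully open they stand 13 mm farther back than shut.
Start: joints at [-1.46, 0.342, 1.524, -0, 1.275, -0.146], TCP at [133.365, -507.796, 250.322] pointing down, gripper open.
Joint ranges: [-2.53, 2.53], [-0.77, 2.02], [0.04, 2.7], [-1, 4.14], [0.28, 2.66], [-3.11, 3.11]. Speed limits (rad/s): [2.57, 2.57, 3.14, 3.14, 3.14, 3.14].

### API

Orientations are given as [roll, pitch, yaw] about the fixed x, y, z axes, in that order (R = Rz(yaw) Ry(pitch) Rx(roll)).
In Python, from station import manip gives the robot as it stands.
- The arm moves only by the tool apply_moves, never from a script. Its argument "plan" is a list of rows, each a list of 6 numbers: the shift along the tool's x, y, z in mm, then the turn, a rotation vector about the tool's x, y, z in degrees. In form: [[tx, ty, tz, rx, ry, rz], ...]. A call has 1 to 12 rows; each row shifts and turns the commanded pose from where the row before left it, along the tool's axes as they then stand; what a row does not reach is not made up. A row lasts 1/8 s, in which the tool goes at most 62.5 mm and 10.7 degrees, less where a joint would pass 70% of its speed; a pose out of reach is approached as far as the arm can. A call with a gripper value outside its range is refused whole. "jaw" is the gripper command: -1 is fully open, 1 is shut, values between are in proportion, set as the call begins (left out, the last holds). The fingers move at their own pace and stop on an object; "grip_force" is the grip in N (left out, the last holds). Time passes only in rows, so rows that do not move let the fingers close. It gives the time, the measured TCP pose, the force, the opening and the grip force at its end, in the units of the state.
- manip.get_obs(): the state, without advancing time (a new reading comes with each control period).
- manip.snapshot(name): name is "scene" or "top"; returns the picture (400x640x3 uint8, red, green, blue); there is no depth.
- manip.calibration(name): a dict with "fov_y" (degrees; the focal length in pixels is half the picture's height over the tangent of half this angle, whatever the lens; pixels are square), "cx", "cy" (the principal point, pixels), "D" ([k1, k2, p1, p2, k3] as OpenCV has them; the pictures are not rectified), "R" (3x3) and "t" (3): a world point X has camera coordinates R X + t. Camera axes: x right, y down, z forward; pixel columns grow to the right and rows downward; lengths in mm; the calibration is good to about 2 mm. A picture is of the moment at which its call begins. calibration takes no time and is no camera call.
- manip.sign_off(): hands the job in; it is judged then, once.
Trained networks look in the newest picture that a camera, given by its name, has taken for a name from the list of things; names that differ only in an ending like _2 or _b are one class to them, and where a whole thing is asked for, a point or a joint stands for the part that bears it (a point fixed in the world has none). Each returns a list of dicts, best first, with "conf" (0 to 1); they miss things now and then, are a little off and sometimes report something else, mostly with a low value. They report only what shows in the picture. A call takes as long as a camera call. They do not tell look-alikes from the thing itself.
- manip.search_frame(camera, query): "bbox" ([left, top, width, height] in pixels, round what is visible of it).
- manip.cut_out(camera, query): "pixels" (400x640 bool, what is visible of it) and "bbox" ([left, top, width, height] in pixels, round what is visible of it).
- manip.mark_of(camera, query): "position" ([column, row] in pixels: a listed point, or the origin of a listed thing).
The state is a dict: "t": time; "joints": joint angles; "dq": joint speeds; "joint_efforts": joint torques, N m; "position": TCP position; "eef_rot": TCP orientation; "force": force on the tool from outside, world axes, zero at the start; "wrist_torque": the same for the moment, N m; "finger_gap": opening from 0.0 (shut) to 1.0 (fully open); "finger_force": force on a finger pad.
Only numpy, scipy, OpenCV 4.12 (cv2) and the standard library are available. Lean on these libraries where they do the work, as an engineer would, in place of code of your own. Each camera call takes 0.05 s, during which the arm holds its last target. There are 200 camera calls.

### The job

Lock the printing block in the press bed: slide the tapered spacer blade, on edge and thin end first, into the gap between the block and the red sprung rail until you feel the rail start to grip, press on about 25 mm further so that the rail gives by about 3 mm, and let go, leaving it wedged. Do not drive the rail to the end of its travel, keep the block against its stops, and leave the paint bottles and pot alone.

Things in the scene. Friction and masses are not known exactly. Their poses are not given: they have to be found in the camera images.
- bed: Aluminium press bed fixed to the table: plate 220 x 215 mm, 6 mm thick. Origin on the table; plate from -105 to +115 mm in its x, -92 to +122 mm in y; z up. The blade goes in along +x. On it, all under 36 mm above the table: printing block on the +y side, against a black stop rail (+y) and end stop (+x); on the -y side the red sprung rail, then springs and a black outer rail.
- block: Printing block, wood with a grey top and black motif, 130 x 90 x 24 mm, 0.5 kg, loose, lying on the bed plate against its two stops. Origin at the centre of its underside, axes along those of the bed. Its long -y face is one side of the gap.
- gap_mouth (a point): Point on the block's -y face at its foot (6 mm above the table) where the gap begins, 10 mm on from the block's near end. Axes as the block's. The red rail faces it, 10 to 15.5 mm away in -y (differs each time); its face closes in on the block at 1 in 8, like the blade's taper. Gap 70 mm long, 24 mm deep, open at both ends and above. The rail has a 10 mm lead-in at 45 degrees before the mouth.
- blade_grip (a point): Centre of the yellow handle of the loose steel spacer blade (about 0.16 kg), standing on edge on the table. Handle 45 (x) x 22 (y) x 46 mm tall; this point is 23 mm above the underside. x points to the thin end, z up. The wedge runs 135 mm on from the handle's front, 22 mm tall, 22 mm wide narrowing 1 in 8 to 5 mm. Its +y face, flush with the handle, is straight and goes along the block.
- blade_tip (a point): Centre of the blade's 5 mm wide tip: 157.5 mm ahead of the handle's centre in x, 8.5 mm to its +y side, 11 mm above the underside. Axes as the blade's. The slanting -y face meets the rail, first when the tip is 40 to 84 mm past gap_mouth.
- rail (a joint): How far (m) the red sprung rail is pushed back from rest, away from the block: 0 at rest, about 0.003 wanted, 0.010 at the end of its travel. It starts to yield at 3.6 N sideways and takes 0.9 N more per mm; each 8 mm that the wedge goes in pushes it back 1 mm (pushing in takes about 4 to 15 N). Friction holds the blade when let go.
- yellow_paint: Bystander: yellow paint bottle, 68 mm across, 190 mm tall; origin at the centre of its underside.
- dark_paint: Bystander: black paint bottle, 62 mm across, 170 mm tall; origin at the centre of its underside.
- blue_pot: Bystander: blue paint pot, 62 mm across, 60 mm tall; origin at the centre of its underside.
Mind the look-alikes: they are no part of the job. There is more than one size of the part that bears blade_grip; the job needs the smaller. Leave any purple look-alike of the block alone.

How it is judged:
By the outcome, as a careful person would: the job done as asked, in the order asked, and still so for the second after the job is handed in, with the robot touching nothing.
It also fails if it takes over 43 s, if anything falls off the work surface, if the arm or the gripper's body presses on something with over 40 N, if the wrist force passes 120 N, or if a joint passes its speed limit or range.

## Working session

There is one attempt and no reset: what is moved stays moved. The work goes in short steps, Python scripts to look and compute and a tool call to move; the robot and the scene stay as the last step left them, time stands still between calls to the robot, and variables do not carry over. Pictures are saved under pics/ and viewed, at most 10 in all, crops included, and the job is handed in when it is done.

Besides the shell and the picture viewer there is one more tool, called after ">>>" by a JSON object that holds its "fn" and its "kwargs", one argument or row to a line. apply_moves: Moves the arm, as the interface text tells. Its arguments: {"type":"object","properties":{"plan":{"type":"array"},"jaw":{"type":"number"},"grip_force":{"type":"number"}},"required":["plan"]}

```bash
ls; mkdir -p pics; python3 - <<'E'
from station import manip
import cv2,numpy as np
for n in ["scene","top"]:
    im=manip.snapshot(n); cv2.imwrite(f"pics/{n}1.png",im[:,:,::-1])
    c=manip.calibration(n); print(n,c)
    for q in ["bed","block","gap_mouth","blade_grip","blade_tip"]:
        print(q,[(np.round(d["position"]).tolist(),round(d["conf"],2)) for d in manip.mark_of(n,q)])
    print([(d["bbox"],round(d["conf"],2)) for d in manip.search_frame(n,"blade_grip")])
print(manip.get_obs())
E
```

```text
pics
scene {'fov_y': 54.4574093644926, 'cx': 319.0161533552169, 'cy': 204.78578870852905, 'D': array([-0.043234,  0.      ,  0.      ,  0.      ,  0.      ]), 'R': array([[ 0.62565714,  0.77990117, -0.01753028],
       [ 0.5630032 , -0.46698281, -0.68187569],
       [-0.53998198,  0.41675079, -0.73125798]]), 't': array([-215.82839877, -360.66429657, 1479.24958931])}
bed [([385.0, 178.0], 0.67), ([191.0, 237.0], 0.34)]
block [([384.0, 156.0], 0.58)]
gap_mouth [([333.0, 123.0], 0.84), ([377.0, 178.0], 0.59)]
blade_grip [([261.0, 224.0], 0.8), ([244.0, 198.0], 0.64)]
blade_tip [([238.0, 157.0], 0.96), ([310.0, 197.0], 0.7)]
[([251.7, 198.2, 55.6, 35.8], 0.92), ([231.3, 156.5, 21.4, 53.6], 0.6), ([379.1, 163.0, 20.6, 21.2], 0.57)]
top {'fov_y': 51.16345369738645, 'cx': 319.52460382587515, 'cy': 200.19054118341884, 'D': array([-0.03218322,  0.        ,  0.        ,  0.        ,  0.        ]), 'R': array([[ 0.01711623, -0.99983042, -0.00679488],
       [-0.98508453, -0.01569927, -0.17135344],
       [ 0.17121771,  0.00962645, -0.98518619]]), 't': array([-151.61965525,  567.49268865, 1078.1
[... 327 characters left out ...]
5, 91.3], 0.59)]
{'t': 0.7, 'joints': array([-1.45998165e+00,  3.41957636e-01,  1.52412953e+00,  1.61332919e-06,
        1.27538123e+00, -1.46019702e-01]), 'dq': array([-0.00026859, -0.00017778, -0.00043321,  0.00077963, -0.00014155,
        0.00178564]), 'joint_efforts': array([-9.32830080e-04, -4.33457887e+01, -2.46240556e+01, -4.16186540e-04,
        1.57061531e-04,  1.56094376e-05]), 'position': array([ 133.37339176, -507.78438143,  250.33318856]), 'eef_rot': array([3.14146949e+00, 1.65524027e-05, 2.56833911e-01]), 'force': array([-0.0485207 ,  0.16425191, -0.11994752]), 'wrist_torque': array([-0.02136494, -0.00475932, -0.04061458]), 'finger_force': 0.0, 'finger_gap': 1.0006871511755686}
```

View pics/scene1.png

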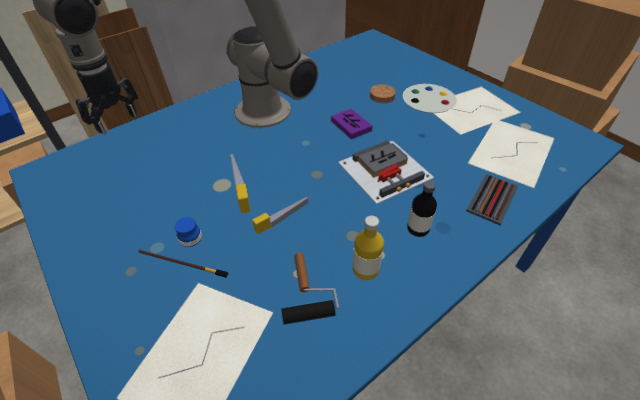

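View pics/top1.png

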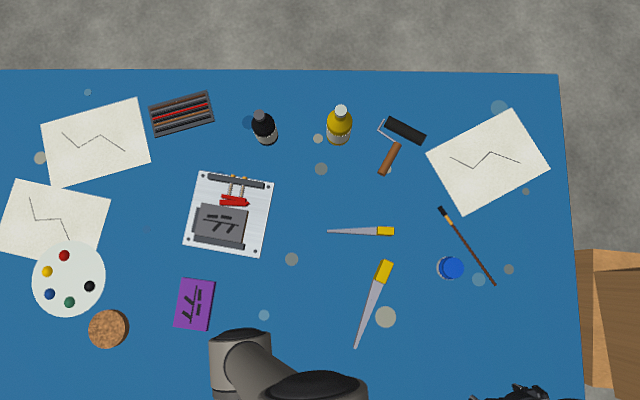

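The scene shows two blade candidates. One has its handle at top (386,231) and tip (328,231), about 175 mm long. The other has its handle at top (382,271) and tip (355,348), about 240 mm long. The description calls for the smaller, so I choose the one at (386,231). In the scene view that is (262,224). The bed is at top (228,214), and the purple look-alike at (195,303) is to be left alone. Next I check the choice in a close crop and fit the poses.

```bash
cat > h.py <<'E'
import cv2,numpy as np
from station import manip
def cam(n):
    c=manip.calibration(n); f=200/np.tan(np.radians(c["fov_y"]/2))
    K=np.array([[f,0,c["cx"]],[0,f,c["cy"]],[0,0,1.]]); return K,np.array(c["D"]),np.array(c["R"]),np.array(c["t"])
def proj(n,X):
    K,D,R,t=cam(n); return cv2.projectPoints(np.array(X,float).reshape(-1,3),cv2.Rodrigues(R)[0],t,K,D)[0][:,0]
def back(n,uv,z):
    K,D,R,t=cam(n); p=cv2.undistortPoints(np.array(uv,float).reshape(-1,1,2),K,D)[:,0]
    d=np.c_[p,np.ones(len(p))]@R; o=-R.T@t; return o+d*((z-o[2])/d[:,2])[:,None]
E
python3 - <<'E'
from h import *
im=cv2.imread("pics/top1.png")
c=im[165:265,175:400]; cv2.imwrite("pics/crop1.png",cv2.resize(c,None,fx=3.5,fy=3.5,interpolation=cv2.INTER_CUBIC))
for n in ["top","scene"]:
    for q in ["bed","block","blade_grip","rail"]:
        for i,d in enumerate(manip.cut_out(n,q)):
            m=np.array(d["pixels"]); print(n,q,i,round(d["conf"],2),np.round(d["bbox"]),m.sum()); np.save(f"m_{n}_{q}_{i}.npy",m)
E
```

```text
top bed 0 0.79 [183. 170.  92.  88.] 3502
top block 0 0.68 [194. 205.  56.  38.] 1659
top block 1 0.58 [170. 275.  48.  55.] 1794
top blade_grip 0 0.76 [353. 262.  40.  88.] 949
top blade_grip 1 0.69 [327. 228.  69.   9.] 403
top rail 0 0.65 [216. 197.  35.  12.] 285
scene bed 0 0.81 [338. 142.  96.  63.] 1470
scene block 0 0.97 [329. 108.  48.  31.] 731
scene block 1 0.86 [357. 140.  50.  41.] 1003
scene blade_grip 0 0.93 [230. 157.  21.  54.] 453
scene blade_grip 1 0.76 [252. 198.  56.  35.] 627
scene rail 0 0.77 [376. 164.  26.  20.] 183
```

View pics/crop1.png

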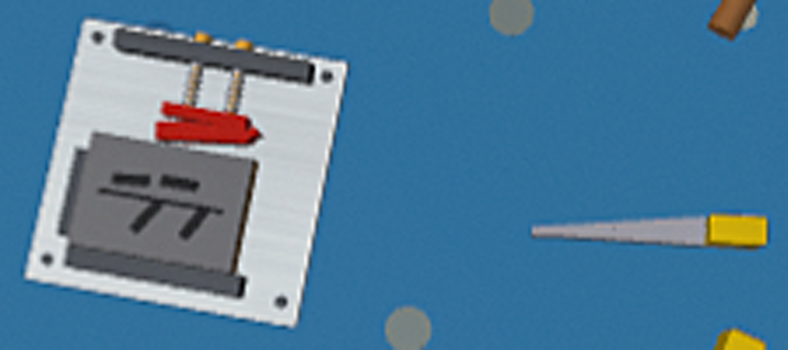

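The crop confirms the chosen blade is the short one: tip at top (327,231), handle at (386,231), thin end toward the bed. The gap mouth is at about (247,208), between the red rail and the grey block. Now I fit the poses.

```bash
cat > fit.py <<'E'
from h import *
from scipy.optimize import minimize,least_squares
def Rz(a): return np.array([[np.cos(a),-np.sin(a),0],[np.sin(a),np.cos(a),0],[0,0,1]])
def box(x0,x1,y0,y1,z0,z1): return np.array([[x,y,z] for x in(x0,x1) for y in(y0,y1) for z in(z0,z1)],float)
handle=box(-22.5,22.5,-11,11,0,46)
wedge=np.array([[x,y,z] for x,y in((22.5,-11),(22.5,11),(157.5,11),(157.5,6)) for z in(0,22)],float)
block=box(-65,65,-45,45,6,30)
def render(n,parts,p,S=8,z=0):
    m=np.zeros((400*S//S,640),np.float32); big=np.zeros((1600,2560),np.uint8)
    for P in parts:
        X=P@Rz(p[2]).T+[p[0],p[1],z]; uv=(proj(n,X)+.5)*4
        cv2.fillConvexPoly(big,cv2.convexHull(np.round(uv*16).astype(np.int32)),255,shift=4)
    return cv2.resize(big,(640,400),interpolation=cv2.INTER_AREA)/255.
def fit(parts,masks,p0,z=0):
    s=np.array([10,10,.05])
    f=lambda q:sum(1-np.minimum(r,m).sum()/np.maximum(r,m).sum() for n,m in masks for r in[render(n,parts,p0+q*s,z=z)])
    r=minimize(f,np.zeros(3),method="Nelder-Mead",options=dict(initial_simplex=np.array([[0,0,0],[1,0,0],[0,1,0],[0,0,1.]])-.25,maxiter=120,xatol=.01,fatol=1e-4))
    return p0+r.x*s,r.fun
if __name__=="__main__":
    L=lambda a:np.load(f"m_{a}.npy").astype(float)
    c=lambda P:np.array(P)/3.5+[175,165]-.357
    P=c([(348,63),(297,327),(26,280),(83,18)])
    W=back("top",P,6); M=np.array([[-105,-92],[-105,122],[115,122],[115,-92]],float)
    print(W)
    r=least_squares(lambda q:((M@Rz(q[2])[:2,:2].T+q[:2])-W[:,:2]).ravel(),[W[:,0].mean(),W[:,1].mean(),1.4]); bed=r.x
    print("bed",bed,r.fun.round(1))
    g=back("top",[[386,231]],40)[0];t=back("top",[[328,231]],20)[0]; print(g,t)
    p0=np.array([g[0],g[1],np.arctan2(t[1]-g[1],t[0]-g[0])])
    for ms in (["top"],["scene"],["top","scene"]):
        print("blade",ms,fit([handle,wedge],[(n,L(n+"_blade_grip_1")) for n in ms],p0))
    b=back("top",[[222,224]],6)[0]; b0=np.array([b[0],b[1],bed[2]])
    K={"top":"top_block_0","scene":"scene_block_1"}
    for ms in (["top"],["scene"],["top","scene"]):
        q,v=fit([block],[(n,L(K[n])) for n in ms],b0); gm=Rz(q[2])@[-55,-45,0]+[q[0],q[1],6]
        print("block",ms,q,v,"mouth",gm,"block in bed",Rz(bed[2]).T@(np.r_[q[:2]-bed[:2],0]))
E
python3 fit.py
```

```text
[[625.54663374 -12.59691056   6.        ]
 [413.71708028  19.90346523   6.        ]
 [446.46859801 236.19100928   6.        ]
 [659.74069247 204.99635728   6.        ]]
bed [550.44571397 104.92451928   1.41983519] [ 0.1 -0.1  0.3 -0.4  0.7  0.8 -1.  -0.2]
[ 490.35335804 -321.88634114   40.        ] [ 489.84330424 -166.54654499   20.        ]
blade ['top'] (array([ 491.813702  , -317.77233531,    1.52219307]), np.float64(0.164621601462283))
blade ['scene'] (array([ 492.47308348, -317.13655026,    1.52686706]), np.float64(0.10318146647853976))
blade ['top', 'scene'] (array([ 492.37894012, -315.77991084,    1.53031525]), np.float64(0.280555493962679))
block ['top'] [508.29767891 128.1479289    1.4112281 ] 0.030013266564520413 mouth [543.98694143  66.6965128    6.        ] block in bed [16.62071381 45.16121662  0.        ]
block ['scene'] [506.11603446 128.22681811   1.40602205] 0.10049962127833112 mouth [541.48489584  66.59043564   6.        ] block in bed [16.37061179 47.32991323  0.        ]
block ['top', 'scene'] [507.6390382  128.3442294    1.41069438] 0.14051605102668785 mouth [543.29549807  66.87377414   6.        ] block in bed [16.71572986 45.84188792  0.        ]
```

>>> {"fn": "apply_moves", "kwargs": {
  "plan": [
    [49.5,-11.7,15,0,0,0],
    [49.5,-11.7,15,0,0,0],
    [49.5,-11.7,15,0,0,0],
    [49.5,-11.7,15,0,0,0],
    [49.5,-11.7,15,0,0,0],
    [49.5,-11.7,15,0,0,0],
    [49.5,-11.7,15,0,0,0],
    [49.5,-11.7,15,0,0,0],
    [0,0,0,0,0,-10.4],
    [0,0,0,0,0,-10.4],
    [0,0,0,0,0,-10.4],
    [0,0,0,0,0,-10.4]
  ],
  "jaw": -1,
  "grip_force": 70
}}

```text
t: 2.6
position: [492.7, -316.6, 130.2]
eef_rot: [-3.142, 0.0, 0.989]
force: [0.9, 0.1, -0.2]
finger_gap: 0.998
finger_force: 0.0
```

>>> {"fn": "apply_moves", "kwargs": {
  "plan": [
    [0,0,0,0,0,-10.4],
    [0,0,0,0,0,-10.4],
    [0,0,0,0,0,-10.4],
    [0,0,0,0,0,0],
    [0,0,0,0,0,0]
  ]
}}

```text
t: 3.22
position: [492.6, -316.7, 130.3]
eef_rot: [3.142, 0.0, 1.524]
force: [-0.5, 0.7, -0.3]
finger_gap: 1.003
finger_force: 0.0
```

>>> {"fn": "apply_moves", "kwargs": {
  "plan": [
    [0,0,25,0,0,0],
    [0,0,25,0,0,0],
    [0,0,25,0,0,0],
    [0,0,25,0,0,0],
    [0,0,0,0,0,0]
  ],
  "jaw": -0.2
}}

```text
t: 3.85
position: [491.6, -315.9, 28.6]
eef_rot: [-3.138, -0.002, 1.525]
force: [-1.7, 0.3, 0.5]
finger_gap: 0.605
finger_force: 0.0
```

>>> {"fn": "apply_moves", "kwargs": {
  "plan": [
    [0,0,0,0,0,0],
    [0,0,0,0,0,0],
    [0,0,0,0,0,0],
    [0,0,0,0,0,0],
    [0,0,0,0,0,0],
    [0,0,0,0,0,0]
  ],
  "jaw": 1
}}

```text
t: 4.6
position: [493.3, -317.3, 31.7]
eef_rot: [3.139, 0.002, 1.527]
force: [0.6, -0.6, 5.9]
finger_gap: 0.249
finger_force: 69.3
```

>>> {"fn": "apply_moves", "kwargs": {
  "plan": [
    [0,0,-20,0,0,0],
    [0,0,-25,0,0,0],
    [47,6.3,0,0,0,0],
    [47,6.3,0,0,0,0],
    [47,6.3,0,0,0,0],
    [47,6.3,0,0,0,0],
    [0,0,0,0,0,6.4],
    [0,0,0,0,0,0],
    [0,0,0,0,0,0],
    [0,0,0,0,0,0]
  ]
}}

```text
t: 5.85
position: [525.8, -130.6, 75.3]
eef_rot: [-3.142, 0.0, 1.416]
force: [-0.0, -1.1, -2.5]
finger_gap: 0.247
finger_force: 68.6
```

```bash
cat > look.py <<'E'
from fit import *
import sys
o=manip.get_obs(); print(o["position"].round(1),o["eef_rot"].round(4),o["force"].round(1),o["t"])
k=sys.argv[1]
for n in ["top","scene"]:
    im=manip.snapshot(n); cv2.imwrite(f"pics/{n}{k}.png",im[:,:,::-1])
    for q in ["blade_tip","gap_mouth","blade_grip"]:
        print(n,q,[(np.round(d["position"],1).tolist(),round(d["conf"],2)) for d in manip.mark_of(n,q)])
p=o["position"]
a=cv2.imread(f"pics/top{k}.png")[165:265,185:345]; b=cv2.imread(f"pics/scene{k}.png")[130:230,270:430]
cv2.imwrite(f"pics/both{k}.png",cv2.resize(np.vstack([a,b]),None,fx=3,fy=3,interpolation=cv2.INTER_CUBIC))
# expected
T=p+Rz(o["eef_rot"][2])@[157.5,8.5,0]; print("tip xy expected",T, [proj(n,np.r_[T[:2],p[2]-19.5]).round(1) for n in("top","scene")])
E
python3 look.py 2
```

```text
[ 525.8 -130.6   75.3] [-3.1415e+00  1.0000e-04  1.4157e+00] [-0.  -1.1 -2.5] 5.85
top blade_tip [([354.6, 346.3], 0.86)]
top gap_mouth [([246.5, 210.5], 0.78)]
top blade_grip [([384.7, 269.1], 0.84)]
scene blade_tip [([365.6, 168.7], 0.96), ([235.2, 158.1], 0.66)]
scene gap_mouth [([376.5, 176.0], 0.96), ([334.8, 122.4], 0.72)]
scene blade_grip [([321.8, 188.1], 0.74), ([240.1, 198.2], 0.67)]
tip xy expected [541.71808063  26.31914649  75.25990354] [array([[256.3, 209.1]]), array([[366.9, 169.2]])]
```

View pics/both2.png

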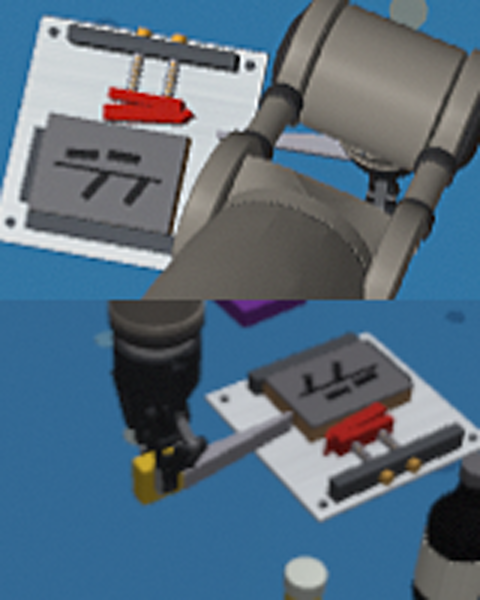

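The blade is held at the handle. Its tip shows at scene (366,169) and top (258,210), within 1–2 px of where I expected it, and it points at the gap. I lower it in front of the mouth and check the line again.

>>> {"fn": "apply_moves", "kwargs": {
  "plan": [
    [0,0,18,0,0,0],
    [0,0,18,0,0,0],
    [0,0,0,0,0,0],
    [0,0,0,0,0,0],
    [0,0,0,0,0,0]
  ]
}}

```text
t: 6.88
position: [526.3, -130.1, 40.0]
eef_rot: [3.14, 0.0, 1.416]
force: [-0.2, -0.3, -1.5]
finger_gap: 0.245
finger_force: 68.8
```

```bash
python3 look.py 3
```

```text
[ 526.3 -130.1   40. ] [3.1404e+00 4.0000e-04 1.4158e+00] [-0.2 -0.3 -1.5] 6.875
top blade_tip [([353.7, 346.9], 0.86), ([268.4, 139.8], 0.25)]
top gap_mouth [([245.6, 211.8], 0.82)]
top blade_grip [([385.7, 270.8], 0.76)]
scene blade_tip [([233.6, 157.6], 0.87), ([368.0, 180.7], 0.6)]
scene gap_mouth [([334.7, 123.1], 0.8), ([378.4, 175.7], 0.72)]
scene blade_grip [([241.6, 202.4], 0.9), ([321.7, 195.9], 0.67)]
tip xy expected [542.22484853  26.81465469  40.01664559] [array([[258.1, 210.9]]), array([[366.3, 177.9]])]
```

View pics/both3.png

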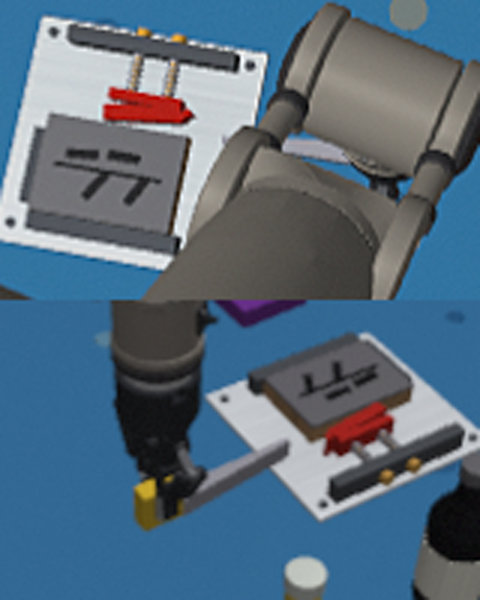

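The tip shows at scene (366,178), in line with the gap between the block face and the red rail. I move in slowly and watch the force.

>>> {"fn": "apply_moves", "kwargs": {
  "plan": [
    [8,0,1.5,0,0,0],
    [8,0,0,0,0,0],
    [8,0,0,0,0,0],
    [8,0,0,0,0,0],
    [6,0,0,0,0,0],
    [6,0,0,0,0,0],
    [0,0,0,0,0,0]
  ]
}}

```text
t: 8.15
position: [533.5, -86.5, 38.1]
eef_rot: [3.14, 0.0, 1.415]
force: [2.1, -0.9, -1.1]
finger_gap: 0.248
finger_force: 68.9
```

```bash
python3 look.py 4
```

```text
[533.5 -86.5  38.1] [3.1397e+00 1.0000e-04 1.4151e+00] [ 2.1 -0.9 -1.1] 8.15
top blade_tip [([354.7, 345.0], 0.73)]
top gap_mouth [([248.0, 210.3], 0.78)]
top blade_grip [([384.1, 271.1], 0.68)]
scene blade_tip [([234.8, 155.5], 0.86)]
scene gap_mouth [([375.7, 176.3], 0.94)]
scene blade_grip [([337.3, 193.7], 0.94), ([241.9, 197.9], 0.59)]
tip xy expected [549.54986077  70.45104386  38.10813629] [array([[242.6, 208.1]]), array([[378.2, 173.4]])]
```

View pics/both4.png

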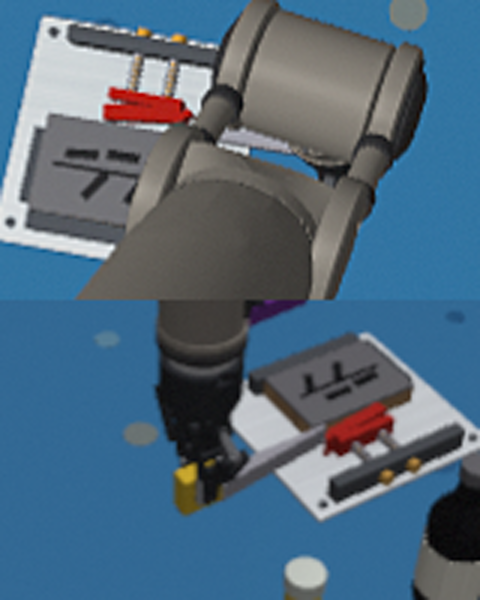

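The tip has gone in between the block face and the red rail, at about scene (379,173), with no real contact force. I go on in small steps.

>>> {"fn": "apply_moves", "kwargs": {
  "plan": [
    [5,0,0,0,0,0],
    [5,0,0,0,0,0],
    [5,0,0,0,0,0],
    [5,0,0,0,0,0],
    [5,0,0,0,0,0],
    [0,0,0,0,0,0],
    [0,0,0,0,0,0]
  ]
}}

```text
t: 9.43
position: [536.5, -61.4, 37.7]
eef_rot: [-3.141, -0.0, 1.416]
force: [2.9, 1.2, -2.4]
finger_gap: 0.251
finger_force: 68.8
```

>>> {"fn": "apply_moves", "kwargs": {
  "plan": [
    [4,0,0,0,0,0],
    [4,0,0,0,0,0],
    [0,0,0,0,0,0],
    [0,0,0,0,0,0]
  ]
}}

```text
t: 9.93
position: [537.9, -53.6, 37.7]
eef_rot: [-3.142, -0.0, 1.416]
force: [3.5, 0.6, -1.4]
finger_gap: 0.249
finger_force: 68.9
```

>>> {"fn": "apply_moves", "kwargs": {
  "plan": [
    [0,1,0,0,0,0],
    [0,0,0,0,0,0],
    [0,0,0,0,0,0]
  ]
}}

```text
t: 10.3
position: [538.4, -54.0, 37.7]
eef_rot: [-3.141, 0.0, 1.416]
force: [0.0, 1.4, -0.7]
finger_gap: 0.248
finger_force: 69.1
```

>>> {"fn": "apply_moves", "kwargs": {
  "plan": [
    [3,0,0,0,0,0],
    [3,0,0,0,0,0],
    [0,0,0,0,0,0],
    [0,0,0,0,0,0]
  ]
}}

```text
t: 10.8
position: [539.6, -47.9, 37.7]
eef_rot: [-3.141, -0.0, 1.416]
force: [0.0, -0.3, -0.6]
finger_gap: 0.248
finger_force: 69.1
```

>>> {"fn": "apply_moves", "kwargs": {
  "plan": [
    [3,0,0,0,0,0],
    [3,0,0,0,0,0],
    [0,0,0,0,0,0],
    [0,0,0,0,0,0]
  ]
}}

```text
t: 11.3
position: [540.4, -42.5, 37.8]
eef_rot: [-3.141, 0.0, 1.416]
force: [-2.3, -3.8, 0.3]
finger_gap: 0.248
finger_force: 69.2
```

>>> {"fn": "apply_moves", "kwargs": {
  "plan": [
    [3,0,0,0,0,0],
    [3,0,0,0,0,0],
    [0,0,0,0,0,0],
    [0,0,0,0,0,0]
  ]
}}

```text
t: 11.8
position: [541.4, -36.4, 37.8]
eef_rot: [-3.141, 0.0, 1.416]
force: [-3.1, -4.8, 0.7]
finger_gap: 0.245
finger_force: 69.2
```

>>> {"fn": "apply_moves", "kwargs": {
  "plan": [
    [3,0,0,0,0,0],
    [3,0,0,0,0,0],
    [0,0,0,0,0,0],
    [0,0,0,0,0,0]
  ]
}}

```text
t: 12.3
position: [542.3, -30.6, 37.8]
eef_rot: [-3.141, 0.0, 1.416]
force: [-1.4, -4.6, 1.0]
finger_gap: 0.248
finger_force: 69.2
```

>>> {"fn": "apply_moves", "kwargs": {
  "plan": [
    [3,0,0,0,0,0],
    [3,0,0,0,0,0],
    [0,0,0,0,0,0],
    [0,0,0,0,0,0]
  ]
}}

```text
t: 12.8
position: [543.1, -24.8, 37.8]
eef_rot: [-3.141, 0.001, 1.416]
force: [-3.2, -6.9, 1.0]
finger_gap: 0.245
finger_force: 69.2
```

>>> {"fn": "apply_moves", "kwargs": {
  "plan": [
    [3,0,0,0,0,0],
    [2,0,0,0,0,0],
    [0,0,0,0,0,0],
    [0,0,0,0,0,0],
    [0,0,0,0,0,0]
  ]
}}

```text
t: 13.42
position: [543.8, -20.1, 37.8]
eef_rot: [-3.141, 0.001, 1.416]
force: [-3.4, -7.1, 1.8]
finger_gap: 0.247
finger_force: 69.3
```

```bash
python3 - <<'E'
from h import *
o=manip.get_obs(); print(o["position"],o["force"])
for n,k in(("top","top1"),("scene","scene1")):
    a=cv2.imread(f"pics/{k}.png").astype(np.float32); b=manip.snapshot(n)[:,:,::-1].astype(np.float32); cv2.imwrite(f"pics/{n}5.png",b)
    for nm,im in(("before",a),("now",b)):
        r=np.clip(im[:,:,2]-np.maximum(im[:,:,1],im[:,:,0])-40,0,100)/100
        x0,x1,y0,y1=(205,262,185,215) if n=="top" else (365,410,155,190)
        w=r[y0:y1,x0:x1]; Y,X=np.mgrid[y0:y1,x0:x1]; print(n,nm,w.sum().round(1),(w*X).sum()/w.sum(),(w*Y).sum()/w.sum())
# shift per mm of rail along -bed y
p=np.array([545+20,85,30.]); d=np.array([.988,-.155,0])
for n in("top","scene"): print(n,(proj(n,p+d)-proj(n,p)))
a=cv2.imread("pics/top5.png")[165:265,185:345]; b=cv2.imread("pics/scene5.png")[130:230,270:430]
cv2.imwrite("pics/both5.png",cv2.resize(np.vstack([a,b]),None,fx=3,fy=3,interpolation=cv2.INTER_CUBIC))
E
```

```text
[543.84805796 -20.09681255  37.75906974] [-3.4094853 -7.1352193  1.8045836]
top before 217.8 232.93532068918057 200.50308746769815
top now 0.0 nan nan
scene before 116.3 389.2193696498189 171.31374112585934
scene now 111.9 389.94344697686694 171.99204867569117
top [[ 0.07445061 -0.35358896]]
scene [[0.19579519 0.18872519]][ WARN:0@0.385] global loadsave.cpp:1063 imwrite_ Unsupported depth image for selected encoder is fallbacked to CV_8U.
<stdin>:8: RuntimeWarning: invalid value encountered in scalar divide
```

View pics/both5.png

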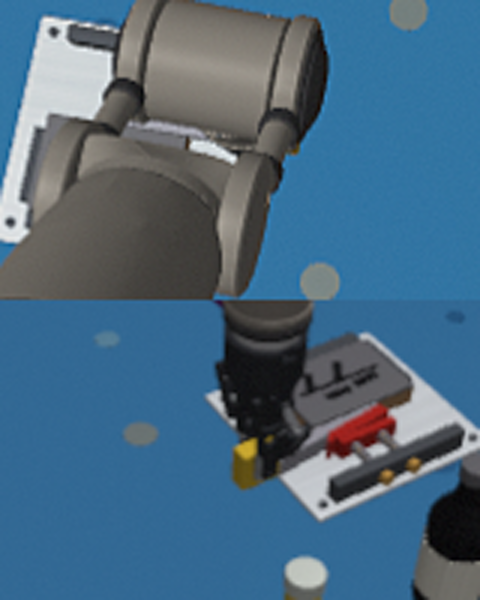

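In the scene view the red rail has shifted by (0.7,0.7) px, which is about 3.5 mm. The blade has gone about 24.5 mm past the first grip. I release and back straight up.

>>> {"fn": "apply_moves", "kwargs": {
  "plan": [
    [0,0,0,0,0,0],
    [0,0,0,0,0,0],
    [0,0,0,0,0,0],
    [0,0,0,0,0,0],
    [0,0,0,0,0,0]
  ],
  "jaw": -0.2
}}

```text
t: 14.15
position: [544.3, -19.4, 37.8]
eef_rot: [3.141, -0.0, 1.416]
force: [-0.4, 0.3, -0.5]
finger_gap: 0.596
finger_force: 0.0
```

>>> {"fn": "apply_moves", "kwargs": {
  "plan": [
    [0,0,-8,0,0,0],
    [0,0,-20,0,0,0],
    [0,0,-30,0,0,0],
    [0,0,-40,0,0,0],
    [-50,0,-20,0,0,0],
    [-50,0,-10,0,0,0],
    [-50,0,0,0,0,0],
    [-50,0,0,0,0,0],
    [-50,0,0,0,0,0],
    [0,0,0,0,0,0]
  ]
}}

```text
t: 15.4
position: [504.9, -269.8, 166.2]
eef_rot: [3.141, 0.001, 1.411]
force: [0.5, 1.9, 0.4]
finger_gap: 0.602
finger_force: 0.0
```

```bash
python3 - <<'E'
from fit import *
for n in("top","scene"):
    a=cv2.imread(f"pics/{n}1.png").astype(np.float32); b=manip.snapshot(n)[:,:,::-1].astype(np.float32); cv2.imwrite(f"pics/{n}6.png",b.astype(np.uint8))
    for nm,im in(("before",a),("now",b)):
        r=np.clip(im[:,:,2]-np.maximum(im[:,:,1],im[:,:,0])-40,0,100)/100
        x0,x1,y0,y1=(205,262,185,215) if n=="top" else (365,410,155,190)
        w=r[y0:y1,x0:x1]; Y,X=np.mgrid[y0:y1,x0:x1]; print(n,nm,w.sum().round(1),(w*X).sum()/w.sum(),(w*Y).sum()/w.sum())
m=max(manip.cut_out("top","block"),key=lambda d:-abs(d["bbox"][1]-205)); print("block top",fit([block],[("top",np.array(m["pixels"]).astype(float))],np.array([508.3,128.1,1.411])))
a=cv2.imread("pics/top6.png")[165:265,185:345]; b=cv2.imread("pics/scene6.png")[130:230,270:430]
cv2.imwrite("pics/both6.png",cv2.resize(np.vstack([a,b]),None,fx=3,fy=3,interpolation=cv2.INTER_CUBIC))
E
```

```text
top before 217.8 232.93532068918057 200.50308746769815
top now 203.1 233.03105833809184 199.20907321297474
scene before 116.3 389.2193696498189 171.31374112585934
scene now 111.8 389.8384942603746 171.94300205243084
block top (array([508.35660227, 129.048917  ,   1.40917176]), np.float64(0.031210540442763945))
```

View pics/both6.png

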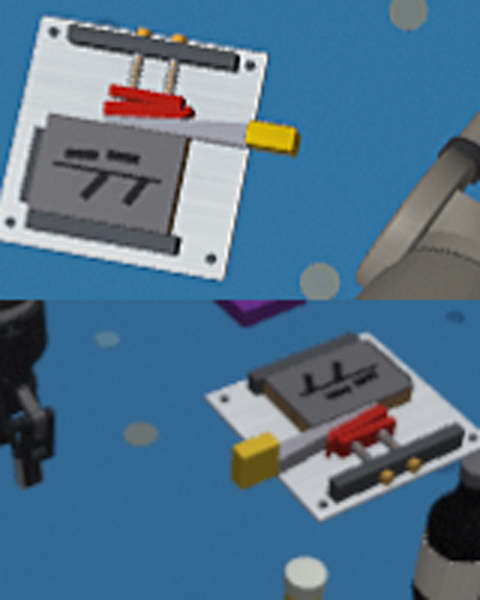

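The blade stands wedged between the block and the rail, its handle at top crop (272,137). The rail is back about 3.4 mm in both views, and the block has not moved. The gripper is clear, so I hand the job in.

```bash
python3 -c "
from station import manip
print(manip.sign_off())"
```

```text
the job is handed in; nothing more can be done
None
```

The smaller blade is wedged between the block and the red rail, about 24.5 mm past first grip. The rail is back roughly 3.4 mm by the camera images, the block is still against its stops, and the job was handed in at about 16 s.

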